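# Line up pipe couplings by size on the sample strip

## Task

Set out the sample row: stand the four grey pipe couplings upright on the plywood strip, one centred on each white mark, in order of size, with the largest on the mark next to the steel end stop and the smallest on the mark next to the carton. Leave the carton where it is, and let go of everything at the end.

Things in the scene. Friction and masses are not known exactly. Their poses are not given: they have to be found in the camera images.
- coupling24_mid (a point): Centre, half-way up, of the smallest pipe coupling: a loose grey plastic sleeve, open at both ends, outside diameter 24 mm, 48 mm long, wall 3 mm, standing upright on the bench at the start. z axis along the sleeve; both ends alike.
- coupling34_mid (a point): Centre, half-way up, of the second smallest pipe coupling: a loose grey plastic sleeve, open at both ends, outside diameter 34 mm, 58 mm long, wall 3 mm, standing upright on the bench at the start. z axis along the sleeve; both ends alike.
- coupling44_mid (a point): Centre, half-way up, of the second largest pipe coupling: a loose grey plastic sleeve, open at both ends, outside diameter 44 mm, 68 mm long, wall 3 mm, standing upright on the bench at the start. z axis along the sleeve; both ends alike.
- coupling54_mid (a point): Centre, half-way up, of the largest pipe coupling: a loose grey plastic sleeve, open at both ends, outside diameter 54 mm, 78 mm long, wall 3 mm, standing upright on the bench at the start. z axis along the sleeve; both ends alike.
- mark1: One of four equal round white paper marks, 62 mm across, flat on top of the fixed plywood strip (86 x 320 x 12 mm, lying on the bench, top 12 mm above it). Mark1 to mark4 follow one another along the strip, 75 mm apart, mark1 and mark4 being the outer ones. Origin at the mark's centre, level with the strip's top; y axis along the strip (from mark4 towards mark1), z up.
- mark2: One of four equal round white paper marks, 62 mm across, flat on top of the fixed plywood strip (86 x 320 x 12 mm, lying on the bench, top 12 mm above it). Mark1 to mark4 follow one another along the strip, 75 mm apart, mark1 and mark4 being the outer ones. Origin at the mark's centre, level with the strip's top; y axis along the strip (from mark4 towards mark1), z up.
- mark3: One of four equal round white paper marks, 62 mm across, flat on top of the fixed plywood strip (86 x 320 x 12 mm, lying on the bench, top 12 mm above it). Mark1 to mark4 follow one another along the strip, 75 mm apart, mark1 and mark4 being the outer ones. Origin at the mark's centre, level with the strip's top; y axis along the strip (from mark4 towards mark1), z up.
- mark4: One of four equal round white paper marks, 62 mm across, flat on top of the fixed plywood strip (86 x 320 x 12 mm, lying on the bench, top 12 mm above it). Mark1 to mark4 follow one another along the strip, 75 mm apart, mark1 and mark4 being the outer ones. Origin at the mark's centre, level with the strip's top; y axis along the strip (from mark4 towards mark1), z up.
- end_stop: Fixed dark steel end stop just beyond one end of the strip, next to either mark1 or mark4 (it varies): an upright plate 90 mm wide across the strip, 4 mm thick, 70 mm tall, on a flat foot 90 x 50 x 4 mm. Origin at the centre of its underside, on the strip's centre line, 102 mm from the nearest mark's centre.
- carton: Small loose brown cardboard carton with a pale band, 60 x 60 x 45 mm, standing on the bench just beyond the other end of the strip, about 102 mm from the nearest mark's centre; it is to stay where it is. Origin at the centre of its underside.
Not all that is in view belongs to the job. What is shaped like the part that bears coupling34_mid but blue, orange or purple is not meant.

How it is judged (in metres and radians):
At the end, for the whole second after the job is handed in: Each coupling stands upright (within 0.1 rad) and at rest on the strip, its centre within 12 mm (horizontally) of its mark's centre: largest on the mark beside the end stop, then second largest, second smallest, and the smallest beside the carton (((horizontal distance between end_stop and mark1 below 0.16 m and horizontal distance between coupling54_mid and mark1 below 0.012 m and horizontal distance between coupling44_mid and mark2 below 0.012 m and horizontal distance between coupling34_mid and mark3 below 0.012 m and horizontal distance between coupling24_mid and mark4 below 0.012 m) or (horizontal distance between end_stop and mark4 below 0.16 m and horizontal distance between coupling54_mid and mark4 below 0.012 m and horizontal distance between coupling44_mid and mark3 below 0.012 m and horizontal distance between coupling34_mid and mark2 below 0.012 m and horizontal distance between coupling24_mid and mark1 below 0.012 m)) and angle between the z axis of each of coupling24_mid, coupling34_mid, coupling44_mid, coupling54_mid and the z axis of mark1, either way round below 0.1 rad and z of coupling24_mid in the frame of mark1 between 0.019 and 0.029 m and linear speed of each of coupling24, coupling34, coupling44, coupling54 below 0.02 m/s and z of coupling34_mid in the frame of mark1 between 0.024 and 0.034 m and z of coupling44_mid in the frame of mark1 between 0.029 and 0.039 m and z of coupling54_mid in the frame of mark1 between 0.034 and 0.044 m); the robot touches nothing.
It fails at once if the carton is moved by more than 20 mm (distance of carton from where it was at the start of the episode above 0.02 m).
It also fails if it takes over 104 s, if anything falls off the work surface, if the arm or the gripper's body presses on something with over 40 N, if the wrist force passes 120 N, or if a joint passes its speed limit or range.

## Robot

A 7-joint arm with a two-finger parallel gripper is mounted at the origin on the work surface. World frame = base frame: x ahead of the robot, y to its left, z up, the work surface at z = 0. Lengths are in mm, angles in rad, forces in N, time in s.
With the tool pointing down it reaches from about 400 to 875 mm from the base axis. Payload 4.4 kg.
Tool frame: the origin (TCP) lies between the finger pads; the fingertips stand ctrl.tcp_to_tips ahead of it and the grasp point (between the pads) lies 8 mm behind it (ctrl.tcp_to_tips is the distance from the TCP to the fingertips, in mm); z points along the fingers, y is the direction in which the jaws open and shut (so a half turn about z gives the same grasp; the last joint's range is limited). The gripper opens to 85 mm and grips with 20 to 120 N. Pads are 22 mm wide; open, the fingers measure 114 mm over their backs; the gripper's body (76 mm by 85 mm) begins 54 mm behind the grasp point. The pads swing forward as they close: fully open they stand 13 mm farther back than shut.
Start: joints at [-1.239, 0.628, 0.038, 1.517, -0.027, 0.996, -0.02], TCP at [251.783, 599.269, 242.313] pointing down, gripper open.
Joint ranges: [-3.06, 3.06], [-0.37, 2.12], [-1.25, 1.32], [0.18, 2.47], [-1.1, 4.24], [0.23, 1.98], [-2.94, 2.94]. Speed limits (rad/s): [2.57, 2.57, 3.14, 3.14, 3.14, 3.14, 3.14].

## Interface

Orientations are given as [roll, pitch, yaw] about the fixed x, y, z axes, in that order (R = Rz(yaw) Ry(pitch) Rx(roll)).
In Python, from cell import ctrl gives the robot as it stands.
- The arm moves only by the tool send_rows, never from a script. Its argument "rows" is a list of rows, each an object of numbers: "x", "y", "z": the shift along the world's x, y, z in cm; "roll": the turn about the world's z in degrees; "claw": the closure, from 0 (fully open) to 1 (shut). A call has 1 to 5 rows; each row is the pose to reach, as a shift and turn from the pose commanded when the call began; what a row does not reach only later rows make up. A row lasts 1/12 s, in which the tool goes at most 41.7 mm and 7.16 degrees, less where a joint would pass 70% of its speed; a pose out of reach is approached as far as the arm can. A call with a gripper value outside its range is refused whole. The fingers move at their own pace and stop on an object; the grip force is fixed at half the most. Time passes only in rows, so rows that repeat a pose let the fingers close. It gives the time, the measured TCP pose, the force and the opening at its end, in the units of the state.
- ctrl.read_state(): the state, without advancing time (a new reading comes with each control period).
- ctrl.get_image(name): name is "scene" or "top"; returns (picture, depth): 480x640x3 uint8, blue, green, red; 480x640 float32, mm along the optical axis (not along the pixel's ray), 0 where there is no reading.
- ctrl.get_calibration(name): a dict with "intrinsics" (3x3 intrinsics, pixels), "T" (4x4, takes a point from camera to world coordinates). Camera axes: x right, y down, z forward; pixel columns grow to the right and rows downward; lengths in mm; the calibration is good to about 2 mm. A picture is of the moment at which its call begins. get_calibration takes no time and is no camera call.
- ctrl.finish_job(): hands the job in, once; it reports no verdict.
Trained networks look in the newest picture that a camera, given by its name, has taken for a name from the list of things; names that differ only in an ending like _2 or _b are one class to them, and where a whole thing is asked for, a point or a joint stands for the part that bears it (a point fixed in the world has none). Each returns a list of dicts, best first, with "confidence" (0 to 1); they miss things now and then, are a little off and sometimes report something else, mostly with a low value. They report only what shows in the picture. A call takes as long as a camera call. They do not tell look-alikes from the thing itself.
- ctrl.recognise(camera, query): "uv" ([column, row] in pixels, amid what is visible of it).
- ctrl.regions_of(camera, query): "region" (480x640 bool, what is visible of it) and "uv" ([column, row] in pixels, amid what is visible of it).
- ctrl.place_of(camera, query): "uv" ([column, row] in pixels: a listed point, or the origin of a listed thing).
The state is a dict: "clock": time; "qpos": joint angles; "qd": joint speeds; "tau": joint torques, N m; "eef_pos": TCP position; "tool_rot": TCP orientation; "force": force on the tool from outside, world axes, zero at the start; "torque": the same for the moment, N m; "width": finger opening in mm.
Only numpy, scipy, OpenCV 4.12 (cv2) and the standard library are available. Lean on these libraries where they do the work, as an engineer would, in place of code of your own. Each camera call takes 0.05 s, during which the arm holds its last target. There are 200 camera calls.

## Working session

There is one attempt and no reset: what is moved stays moved. The work goes in short steps, Python scripts to look and compute and a tool call to move; the robot and the scene stay as the last step left them, time stands still between calls to the robot, and variables do not carry over. Pictures are saved under pics/ and viewed, on a budget of 14 in all, crops included, one or two more only if the job needs it, and the job is handed in when it is done.

Besides the shell and the picture viewer there is one more tool, called after ">>>" by a JSON object that holds its "name" and its "arguments". send_rows: Moves the arm, as the interface text tells. Its arguments: {"type":"object","properties":{"rows":{"type":"array"}},"required":["rows"]}

```bash
mkdir -p pics; cat > h.py <<'E'
from cell import ctrl
import numpy as np, cv2
def cal(c):
    k=ctrl.get_calibration(c); return np.array(k["intrinsics"]),np.array(k["T"])
def cloud(c,d):
    K,T=cal(c); v,u=np.mgrid[:480,:640]
    P=np.stack([(u-K[0,2])/K[0,0]*d,(v-K[1,2])/K[1,1]*d,d,np.ones_like(d)],-1)
    W=(P@T.T)[...,:3]; W[d==0]=np.nan; return W
def ray(c,uv,z):
    K,T=cal(c); r=T[:3,:3]@np.array([(uv[0]-K[0,2])/K[0,0],(uv[1]-K[1,2])/K[1,1],1]); o=T[:3,3]
    return o+r*(z-o[2])/r[2]
E
python3 - <<'E'
from h import *
ims=[]
for c in("top","scene"):
    im,d=ctrl.get_image(c); cv2.imwrite(f"pics/{c}0.png",im)
    W=cloud(c,d)
    print(c,cal(c)[1].round(2).tolist())
    for q,z in [("coupling24_mid",24),("coupling34_mid",29),("coupling44_mid",34),("coupling54_mid",39),("mark1",12),("end_stop",0),("carton",0)]:
        for r in ctrl.place_of(c,q)[:6]:
            if r["confidence"]<.2: continue
            print(q,round(r["confidence"],2),np.round(r["uv"]),ray(c,r["uv"],z).round())
s=ctrl.read_state();print(s["clock"],s["eef_pos"],s["tool_rot"],s["width"],ctrl.tcp_to_tips)
E
```

```text
top [[-0.02, -0.99, 0.12, 403.85], [-1.0, 0.02, -0.01, -7.14], [0.01, -0.12, -0.99, 1036.63], [0.0, 0.0, 0.0, 1.0]]
coupling24_mid 0.56 [267. 279.] [469.  72.  24.]
coupling34_mid 0.9 [445. 348.] [ 350. -214.   29.]
coupling34_mid 0.69 [489. 306.] [ 417. -290.   29.]
coupling34_mid 0.68 [436. 295.] [ 436. -204.   29.]
coupling44_mid 0.79 [351. 292.] [444. -65.  34.]
coupling54_mid 0.7 [174. 280.] [468. 222.  39.]
mark1 0.93 [340. 186.] [624. -52.  12.]
mark1 0.88 [256. 179.] [639.  91.  12.]
mark1 0.78 [298. 186.] [626.  19.  12.]
mark1 0.63 [210. 175.] [648. 168.  12.]
end_stop 0.69 [397. 199.] [ 604. -150.    0.]
end_stop 0.42 [152. 170.] [661. 270.   0.]
carton 0.98 [151. 168.] [665. 271.   0.]
carton 0.71 [209. 177.] [647. 172.   0.]
scene [[0.58, 0.66, -0.48, 1015.77], [0.82, -0.48, 0.32, -329.89], [-0.02, -0.58, -0.81, 882.67], [0.0, 0.0, 0.0, 1.0]]
coupling24_mid 0.63 [320. 202.] [458.  63.  24.]
coupling34_mid 0.9 [179. 264.] [ 431. -205.   29.]
coupling34_mid 0.83 [196. 307.] [ 519. -220.   29.]
coupling34_mid 0.67 [128. 281.] [ 413. -288.   29.]
coupling34_mid 0.67 [151. 231.] [ 345. -212.   29.]
coupling34_mid 0.29 [394. 158.] [457. 232.  29.]
coupling44_mid 0.96 [254. 228.] [445. -67.  34.]
coupling54_mid 0.87 [394. 160.] [469. 222.  39.]
coupling54_mid 0.46 [363. 282.] [641.  16.  39.]
mark1 0.77 [436. 244.] [642. 175.  12.]
mark1 0.76 [395. 267.] [637.  89.  12.]
mark1 0.7 [360. 284.] [628.  21.  12.]
mark1 0.69 [322. 197.] [444.  78.  12.]
mark1 0.63 [316. 304.] [616. -59.  12.]
end_stop 0.63 [260. 330.] [ 599. -154.    0.]
carton 0.95 [483. 229.] [660. 271.   0.]
0.8 [251.77786556 599.2761923  242.34871287] [ 3.14152785e+00 -3.94033348e-05  2.74381365e+00] 85.01109201790604 11.0
```

View pics/top0.png

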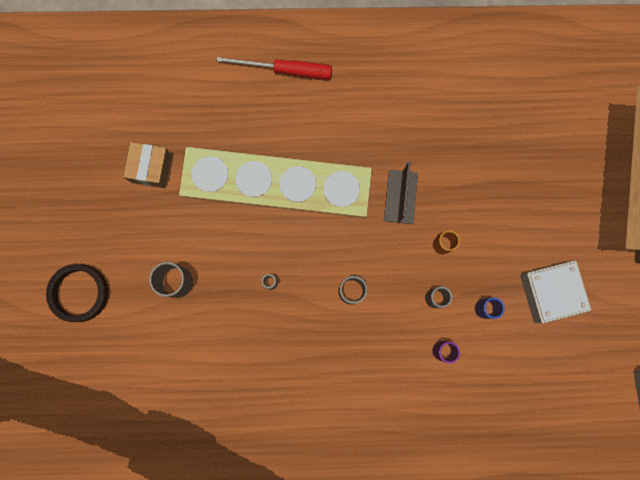

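View pics/scene0.png

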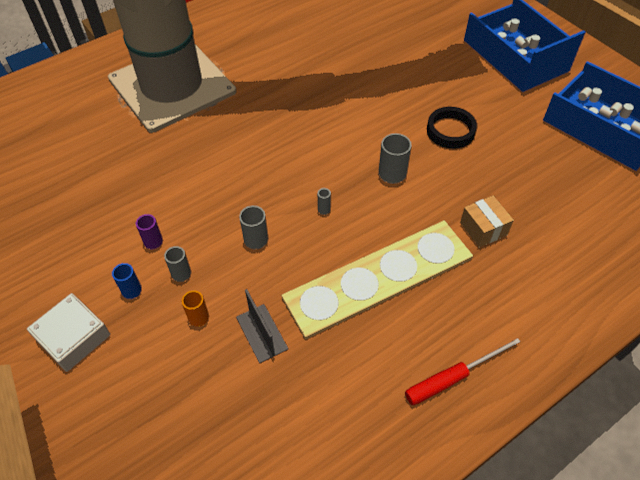

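The pictures agree. The strip runs along about y, with its marks at columns 210–342. The end stop is beside the mark at (342,188) and the carton beside the one at (210,174). The grey 34 is at (440,297) in the top view, with orange, blue and purple look-alikes round it. Next I'll measure more precisely.

```bash
cat >> h.py <<'E'
from scipy.optimize import least_squares
def rim(c,W,xy,h,r,z0=0):
    m=(np.hypot(W[...,0]-xy[0],W[...,1]-xy[1])<r+18)&(abs(W[...,2]-h-z0)<6)
    P=W[m][:,:2]; f=least_squares(lambda p:np.hypot(*(P-p).T)-(r-1.5),np.array(xy,float),loss="soft_l1",f_scale=1.5)
    return f.x.round(1),len(P),round(float(np.median(abs(f.fun))),2)
E
cat > m.py <<'E'
from h import *
C={24:(48,(465,68)),34:(58,(434,-204)),44:(68,(445,-66)),54:(78,(468,222))}
for c in("top","scene"):
    im,d=ctrl.get_image(c);W=cloud(c,d)
    for k,(h,xy) in C.items(): print(c,k,rim(c,W,xy,h,k/2))
    w=((im.min(-1)>150)&(im.max(-1).astype(int)-im.min(-1)<40)).astype(np.uint8)
    n,_,st,ce=cv2.connectedComponentsWithStats(w)
    for s,q in zip(st[1:],ce[1:]):
        p=ray(c,q,12)
        if s[4]>250 and 590<p[0]<680 and -90<p[1]<200: print("mark",q.round(1),s[4],p.round(1),W[int(q[1]),int(q[0])].round(1))
    print("table z",np.nanmedian(W[300:330,200:240,2]),np.nanmedian(W[235:250,280:300,2]))
E
python3 m.py
```

```text
top 24 (array([464.6,  68.7]), 80, 0.78)
top 34 (array([ 433.8, -205.5]), 141, 0.9)
top 44 (array([447.5, -65.8]), 166, 0.76)
top 54 (array([468.8, 224.4]), 255, 0.82)
mark [209.2 173.5] 1035 [650.3 170.   12. ] [650.2 169.6  16.1]
mark [253.2 178.4] 1035 [640.5  95.4  12. ] [640.6  95.5  14.7]
mark [297.2 183.3] 1037 [630.7  21.   12. ] [631.   21.2  13.5]
mark [341.2 188.3] 1035 [620.8 -53.6  12. ] [620.9 -53.1  14.1]
table z 0.9553203786434779 1.0067609797370096
scene 24 (array([463.1,  68. ]), 96, 0.94)
scene 34 (array([ 432.1, -206.7]), 159, 0.83)
scene 44 (array([445.9, -66.5]), 201, 0.94)
scene 54 (array([467.1, 224. ]), 226, 0.99)
mark [435.6 247.6] 856 [646.9 169.7  12. ] [645.4 169.7  12.2]
mark [398.1 265.2] 907 [637.1  95.2  12. ] [636.7  95.3  12.1]
mark [359.1 283.6] 956 [627.3  20.6  12. ] [627.7  19.9  15. ]
mark [318.6 302.5] 1017 [617.4 -53.8  12. ] [616.1 -54.1  12.1]
table z 0.2176726959089592 -0.05184136730554201
```

>>> {"name": "send_rows", "arguments": {"rows": [{"x":0,"y":-4,"z":0,"roll":-7,"claw":0},{"x":2,"y":-8,"z":0,"roll":-14},{"x":4,"y":-12,"z":0,"roll":-21},{"x":6,"y":-15,"z":0,"roll":-28},{"x":8,"y":-18,"z":0,"roll":-35}]}}

```text
$.rows[1]: bad value
```

>>> {"name": "send_rows", "arguments": {"rows": [{"x":2,"y":-3.4,"z":0,"roll":-7,"claw":0},{"x":4,"y":-6.8,"z":0,"roll":-14,"claw":0},{"x":6,"y":-10.2,"z":0,"roll":-21,"claw":0},{"x":8,"y":-13.6,"z":0,"roll":-28,"claw":0},{"x":10,"y":-17,"z":0,"roll":-35,"claw":0}]}}

```text
clock: 1.32
eef_pos: [352.5, 427.7, 242.5]
tool_rot: [3.141, -0.0, 2.127]
force: [0.6, -0.0, 0.2]
width: 85.2
```

>>> {"name": "send_rows", "arguments": {"rows": [{"x":2,"y":-3.4,"z":0,"roll":-7,"claw":0},{"x":4,"y":-6.8,"z":0,"roll":-14,"claw":0},{"x":6,"y":-10.2,"z":0,"roll":-21,"claw":0},{"x":8,"y":-13.6,"z":0,"roll":-28,"claw":0},{"x":10,"y":-17,"z":0,"roll":-35,"claw":0}]}}

```text
clock: 1.73
eef_pos: [452.5, 257.7, 242.7]
tool_rot: [3.141, -0.001, 1.516]
force: [-0.4, 0.9, 0.5]
width: 85.0
```

>>> {"name": "send_rows", "arguments": {"rows": [{"x":1.6,"y":-3.5,"z":-2,"roll":-4.7,"claw":0},{"x":1.6,"y":-3.5,"z":-6,"roll":-4.7,"claw":0},{"x":1.6,"y":-3.5,"z":-9,"roll":-4.7,"claw":0},{"x":1.6,"y":-3.5,"z":-9,"roll":-4.7,"claw":0},{"x":1.6,"y":-3.5,"z":-9,"roll":-4.7,"claw":0}]}}

```text
clock: 2.15
eef_pos: [467.0, 224.0, 151.7]
tool_rot: [-3.139, 0.002, 1.44]
force: [0.1, 0.5, 0.8]
width: 85.5
```

```bash
python3 -c "
from h import *
s=ctrl.read_state();print(s['clock'],s['eef_pos'],np.degrees(s['tool_rot']),s['qpos'],s['force'])
im,d=ctrl.get_image('scene');cv2.imwrite('pics/s1.png',im)"
```

```text
2.15 [467.02321197 224.01661939 151.6791273 ] [-1.79852955e+02  8.98495662e-02  8.25060227e+01] [-0.72996812  0.59762521  0.34204552  1.97688934 -0.32927684  0.62351795
 -0.30332981] [0.09259115 0.48078302 0.81519303]
```

View pics/s1.png

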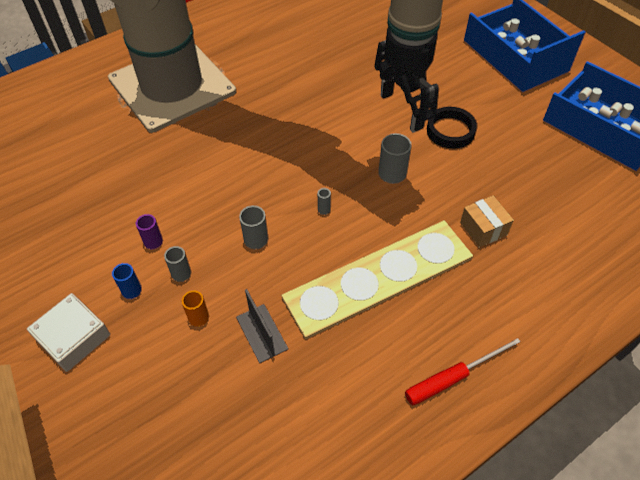

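The gripper, at about (407,100), is above the 54 coupling at (395,158), with the jaws straddling it along x. Going down.

>>> {"name": "send_rows", "arguments": {"rows": [{"x":0.1,"y":0,"z":-3,"roll":0,"claw":0},{"x":0.1,"y":0,"z":-6,"roll":0,"claw":0},{"x":0.1,"y":0,"z":-9,"roll":0,"claw":0},{"x":0.1,"y":0,"z":-11,"roll":0,"claw":0},{"x":0.1,"y":0,"z":-11,"roll":0,"claw":0}]}}

```text
clock: 2.62
eef_pos: [468.1, 224.9, 41.1]
tool_rot: [-3.14, 0.001, 1.441]
force: [0.0, 0.9, 0.2]
width: 85.5
```

>>> {"name": "send_rows", "arguments": {"rows": [{"x":0,"y":0,"z":0,"roll":0,"claw":1},{"x":0,"y":0,"z":0,"roll":0,"claw":1},{"x":0,"y":0,"z":0,"roll":0,"claw":1},{"x":0,"y":0,"z":0,"roll":0,"claw":1},{"x":0,"y":0,"z":0,"roll":0,"claw":1}]}}

```text
clock: 3.03
eef_pos: [470.2, 225.3, 44.8]
tool_rot: [3.138, -0.003, 1.441]
force: [-0.7, -0.3, 6.9]
width: 52.2
```

>>> {"name": "send_rows", "arguments": {"rows": [{"x":0,"y":0,"z":0,"roll":0,"claw":1},{"x":0,"y":0,"z":0,"roll":0,"claw":1},{"x":0,"y":0,"z":0,"roll":0,"claw":1}]}}

```text
clock: 3.28
eef_pos: [470.2, 225.2, 44.7]
tool_rot: [3.138, -0.003, 1.441]
force: [-0.2, 0.1, 6.4]
width: 52.3
```

>>> {"name": "send_rows", "arguments": {"rows": [{"x":0,"y":0,"z":2,"roll":0,"claw":1},{"x":0,"y":0,"z":5,"roll":0,"claw":1},{"x":1,"y":-2,"z":7,"roll":0,"claw":1},{"x":2.5,"y":-5,"z":7,"roll":0,"claw":1},{"x":4,"y":-8,"z":7,"roll":0,"claw":1}]}}

```text
clock: 3.7
eef_pos: [510.7, 145.3, 115.6]
tool_rot: [3.136, -0.003, 1.444]
force: [0.7, -0.3, -0.5]
width: 52.3
```

>>> {"name": "send_rows", "arguments": {"rows": [{"x":2,"y":-3.5,"z":0,"roll":0,"claw":1},{"x":4,"y":-7,"z":0,"roll":0,"claw":1},{"x":6,"y":-10.5,"z":0,"roll":0,"claw":1},{"x":8,"y":-14,"z":0,"roll":0,"claw":1},{"x":9.5,"y":-16.5,"z":0,"roll":0,"claw":1}]}}

```text
clock: 4.12
eef_pos: [606.0, -25.4, 114.6]
tool_rot: [3.137, 0.002, 1.437]
force: [0.9, -0.4, -1.0]
width: 51.9
```

>>> {"name": "send_rows", "arguments": {"rows": [{"x":0.8,"y":-1.7,"z":0,"roll":0,"claw":1},{"x":1.6,"y":-3.3,"z":0,"roll":0,"claw":1},{"x":1.6,"y":-3.3,"z":0,"roll":0,"claw":1},{"x":1.6,"y":-3.3,"z":-2,"roll":0,"claw":1},{"x":1.6,"y":-3.3,"z":-2,"roll":0,"claw":1}]}}

```text
clock: 4.53
eef_pos: [618.1, -52.5, 91.2]
tool_rot: [-3.138, -0.001, 1.44]
force: [-0.5, -0.1, -1.8]
width: 52.0
```

```bash
cat > look.py <<'E'
import sys
from h import *
k,x,y,zb=map(float,sys.argv[1:5])   # dia, approx xy, expected bottom z
h={24:48,34:58,44:68,54:78}[k]
for c in("scene","top"):
    im,d=ctrl.get_image(c);W=cloud(c,d)
    if c=="scene" and len(sys.argv)>5: cv2.imwrite(sys.argv[5],im)
    m=(np.hypot(W[...,0]-x,W[...,1]-y)<k/2+8)&(W[...,2]>zb+.4*h)&(W[...,2]<zb+h+12)
    try: print(c,rim(c,W,(x,y),h,k/2,zb),"z pct",np.nanpercentile(W[m][:,2],[50,90,98]).round(1))
    except Exception as e: print(c,e)
s=ctrl.read_state();print(s['clock'],s['eef_pos'],np.degrees(s['tool_rot']),s['force'],s['width'])
E
python3 look.py 54 620 -54 40 pics/s2.png
```

```text
scene (array([618.8, -54.4]), 186, 0.91) z pct [102.3 123.3 126.4]
top (array([620., -54.]), 0, nan) z pct nan
4.6333 [619.05745877 -52.28471702  92.69780211] [-1.79924322e+02 -4.06288100e-02  8.25843020e+01] [-0.1852406  -0.54198433 -0.83520677] 52.388707381469516
  return _methods._mean(a, axis=axis, dtype=dtype,
  ret = ret.dtype.type(ret / rcount)
  return np.nanmean(a, axis, out=out, keepdims=keepdims)
```

View pics/s2.png

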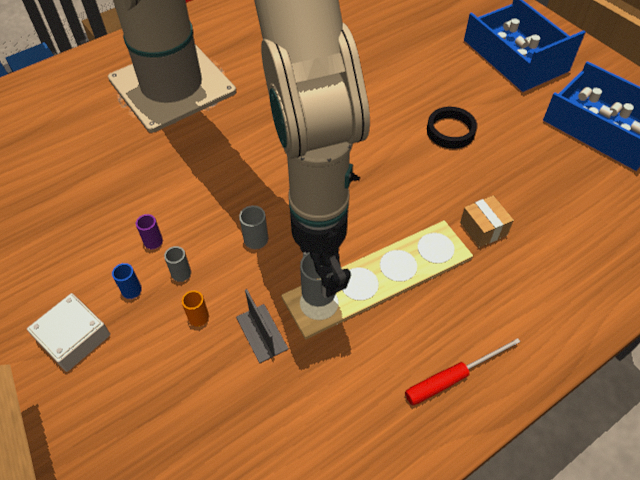

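The 54 coupling hangs level over the end-stop mark, with its base at about (318,305), and the scene fit is within 2 mm of the mark. Lowering.

>>> {"name": "send_rows", "arguments": {"rows": [{"x":-0.1,"y":0,"z":-1.2,"roll":0,"claw":1},{"x":-0.1,"y":0,"z":-2.2,"roll":0,"claw":1},{"x":-0.1,"y":0,"z":-3,"roll":0,"claw":1},{"x":-0.1,"y":0,"z":-3.3,"roll":0,"claw":1},{"x":-0.1,"y":0,"z":-3.4,"roll":0,"claw":1}]}}

```text
clock: 5.05
eef_pos: [618.0, -53.5, 57.2]
tool_rot: [-3.14, 0.0, 1.44]
force: [0.7, 0.2, -1.5]
width: 51.7
```

>>> {"name": "send_rows", "arguments": {"rows": [{"x":0,"y":0,"z":-0.2,"roll":0,"claw":1},{"x":0,"y":0,"z":-0.2,"roll":0,"claw":1},{"x":0,"y":0,"z":-0.2,"roll":0,"claw":1}]}}

```text
clock: 5.3
eef_pos: [618.8, -53.8, 56.9]
tool_rot: [3.141, -0.0, 1.44]
force: [-0.8, -0.7, 4.1]
width: 51.8
```

>>> {"name": "send_rows", "arguments": {"rows": [{"x":0,"y":0,"z":0,"roll":0,"claw":0},{"x":0,"y":0,"z":0,"roll":0,"claw":0},{"x":0,"y":0,"z":0,"roll":0,"claw":0},{"x":0,"y":0,"z":0,"roll":0,"claw":0},{"x":0,"y":0,"z":0,"roll":0,"claw":0}]}}

```text
clock: 5.72
eef_pos: [618.9, -53.8, 56.3]
tool_rot: [3.141, 0.0, 1.44]
force: [-0.1, -0.5, 0.4]
width: 85.4
```

>>> {"name": "send_rows", "arguments": {"rows": [{"x":0,"y":0,"z":1,"roll":0,"claw":0},{"x":0,"y":0,"z":4,"roll":0,"claw":0},{"x":0,"y":0,"z":8,"roll":0,"claw":0},{"x":-3,"y":0,"z":9,"roll":0,"claw":0},{"x":-7,"y":0,"z":9,"roll":0,"claw":0}]}}

```text
clock: 6.13
eef_pos: [554.1, -54.3, 150.5]
tool_rot: [3.129, -0.0, 1.441]
force: [0.4, -0.6, -0.9]
width: 85.3
```

>>> {"name": "send_rows", "arguments": {"rows": [{"x":-4,"y":0,"z":0,"roll":0,"claw":0},{"x":-8,"y":-0.5,"z":0,"roll":0,"claw":0},{"x":-10.2,"y":-1.2,"z":-1,"roll":0,"claw":0},{"x":-10.2,"y":-1.2,"z":-2,"roll":0,"claw":0},{"x":-10.2,"y":-1.2,"z":-2,"roll":0,"claw":0}]}}

```text
clock: 6.55
eef_pos: [445.0, -66.0, 126.3]
tool_rot: [-3.14, -0.0, 1.439]
force: [-0.0, -0.8, 0.2]
width: 85.1
```

```bash
python3 look.py 54 620 -54 12 pics/s3.png 2>/dev/null
```

```text
scene (array([619.2, -55.5]), 295, 0.73) z pct [71.4 89.3 91.7]
top (array([620.4, -54.6]), 238, 0.79) z pct [78.1 91.4 93.3]
6.65 [447.86675296 -65.80098889 126.9163828 ] [ 1.79907903e+02 -1.31845980e-02  8.25052827e+01] [ 1.53861426 -0.86272094 -0.66481597] 85.45794902745556
```

View pics/s3.png

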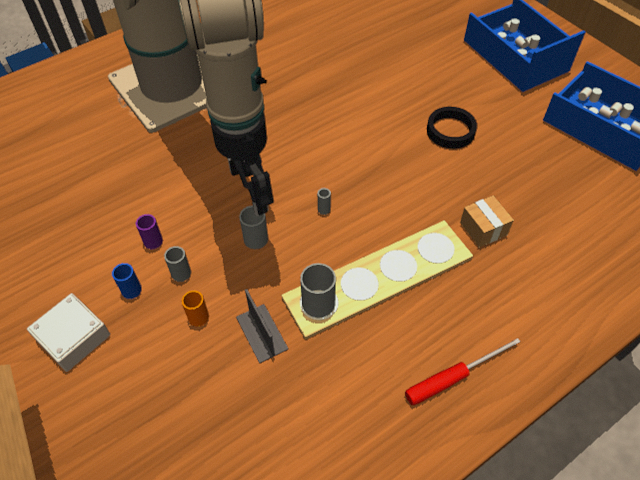

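The 54 coupling stands on its mark at (318,290), within about 2 mm. The gripper is now over the 44 at (254,228). Same cycle for that one.

>>> {"name": "send_rows", "arguments": {"rows": [{"x":0,"y":0,"z":-3,"roll":0,"claw":0},{"x":0,"y":0,"z":-6,"roll":0,"claw":0},{"x":0,"y":0,"z":-9,"roll":0,"claw":0},{"x":0,"y":0,"z":-9.2,"roll":0,"claw":0},{"x":0,"y":0,"z":-9.2,"roll":0,"claw":1}]}}

```text
clock: 7.07
eef_pos: [447.0, -65.2, 32.5]
tool_rot: [-3.139, 0.0, 1.44]
force: [-0.1, 0.5, 0.0]
width: 75.5
```

>>> {"name": "send_rows", "arguments": {"rows": [{"x":0,"y":0,"z":0,"roll":0,"claw":1},{"x":0,"y":0,"z":0,"roll":0,"claw":1},{"x":0,"y":0,"z":0,"roll":0,"claw":1},{"x":0,"y":0,"z":0,"roll":0,"claw":1},{"x":0,"y":0,"z":0,"roll":0,"claw":1}]}}

```text
clock: 7.48
eef_pos: [448.0, -65.7, 35.6]
tool_rot: [3.139, -0.001, 1.44]
force: [0.4, 0.6, 7.1]
width: 42.8
```

>>> {"name": "send_rows", "arguments": {"rows": [{"x":0,"y":0,"z":0,"roll":0,"claw":1},{"x":0,"y":0,"z":0,"roll":0,"claw":1},{"x":0,"y":0,"z":0,"roll":0,"claw":1}]}}

```text
clock: 7.73
eef_pos: [448.0, -65.7, 35.6]
tool_rot: [3.139, -0.001, 1.44]
force: [0.8, -0.2, 7.9]
width: 42.6
```

>>> {"name": "send_rows", "arguments": {"rows": [{"x":0,"y":0,"z":2,"roll":0,"claw":1},{"x":0,"y":1,"z":5,"roll":0,"claw":1},{"x":1,"y":4,"z":7,"roll":0,"claw":1},{"x":3,"y":7,"z":7,"roll":0,"claw":1},{"x":6,"y":8.7,"z":7,"roll":0,"claw":1}]}}

```text
clock: 8.15
eef_pos: [505.5, 25.1, 106.1]
tool_rot: [-3.14, -0.003, 1.442]
force: [-0.2, -0.1, -1.4]
width: 42.6
```

>>> {"name": "send_rows", "arguments": {"rows": [{"x":4,"y":0,"z":0,"roll":0,"claw":1},{"x":8,"y":0,"z":0,"roll":0,"claw":1},{"x":12.1,"y":0,"z":0,"roll":0,"claw":1},{"x":12.1,"y":0,"z":-1.5,"roll":0,"claw":1},{"x":12.1,"y":0,"z":-3,"roll":0,"claw":1}]}}

```text
clock: 8.57
eef_pos: [631.5, 21.2, 75.3]
tool_rot: [3.136, 0.0, 1.441]
force: [-0.8, -0.7, -1.1]
width: 42.9
```

```bash
python3 look.py 44 629 21 34 pics/s4.png 2>/dev/null
```

```text
scene (array([631.8,  19.4]), 196, 0.96) z pct [ 90.5 107.6 111.4]
top (array([619.7,  25.2]), 17, 1.61) z pct [ 83.7 105.7 107.7]
8.6667 [626.02910174  21.51765358  72.41396027] [-1.79742901e+02  2.74716209e-02  8.25082358e+01] [-0.27955185 -0.00997204 -1.00736619] 42.89102911299034
```

View pics/s4.png

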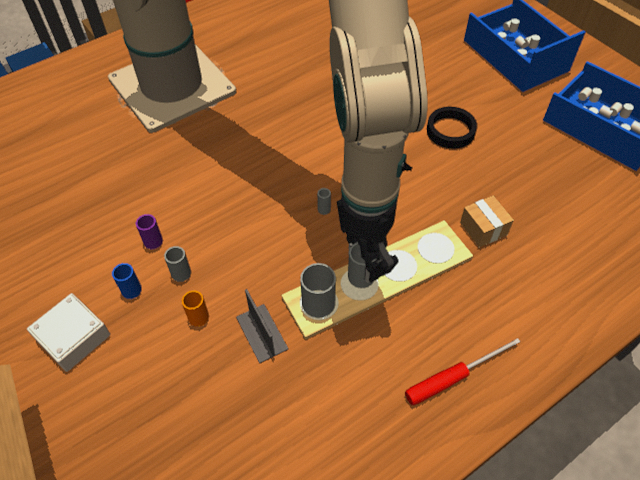

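The 44 hangs over the second mark at (362,285). Lowering after it settles.

>>> {"name": "send_rows", "arguments": {"rows": [{"x":0,"y":0,"z":-0.8,"roll":0,"claw":1},{"x":0,"y":0,"z":-1.6,"roll":0,"claw":1},{"x":0,"y":0,"z":-2.2,"roll":0,"claw":1},{"x":0,"y":0,"z":-2.5,"roll":0,"claw":1},{"x":0,"y":0,"z":-2.5,"roll":0,"claw":1}]}}

```text
clock: 9.08
eef_pos: [627.2, 21.4, 48.7]
tool_rot: [-3.14, -0.0, 1.44]
force: [-0.4, -1.0, -0.5]
width: 42.8
```

>>> {"name": "send_rows", "arguments": {"rows": [{"x":0,"y":0,"z":-0.2,"roll":0,"claw":1},{"x":0,"y":0,"z":-0.2,"roll":0,"claw":1}]}}

```text
clock: 9.25
eef_pos: [628.1, 21.1, 47.8]
tool_rot: [3.141, -0.0, 1.44]
force: [1.2, 0.2, -1.7]
width: 43.0
```

```bash
python3 look.py 44 629 21 12 2>/dev/null
```

```text
scene (array([627.7,  19.2]), 164, 1.52) z pct [66.5 82.8 89.6]
top (array([616.1,  26.1]), 20, 1.42) z pct [59.6 81.5 90.6]
9.35 [628.07393076  21.19782326  47.68789204] [ 1.79956324e+02 -4.30686618e-03  8.25030787e+01] [0.02029809 0.58545897 1.73789309] 42.85275897221015
```

>>> {"name": "send_rows", "arguments": {"rows": [{"x":0,"y":0,"z":0,"roll":0,"claw":0},{"x":0,"y":0,"z":0,"roll":0,"claw":0},{"x":0,"y":0,"z":0,"roll":0,"claw":0},{"x":0,"y":0,"z":0,"roll":0,"claw":0},{"x":0,"y":0,"z":2,"roll":0,"claw":0}]}}

```text
clock: 9.77
eef_pos: [625.2, 21.7, 64.3]
tool_rot: [-3.135, 0.001, 1.44]
force: [-0.1, 1.2, -0.7]
width: 85.6
```

>>> {"name": "send_rows", "arguments": {"rows": [{"x":0,"y":0,"z":4,"roll":0,"claw":0},{"x":0,"y":0,"z":8,"roll":0,"claw":0},{"x":-4,"y":0,"z":8,"roll":0,"claw":0},{"x":-8,"y":0,"z":8,"roll":0,"claw":0},{"x":-10,"y":-3.5,"z":8,"roll":0,"claw":0.3}]}}

```text
clock: 10.18
eef_pos: [523.4, -5.3, 147.0]
tool_rot: [-3.136, -0.006, 1.451]
force: [-0.5, 0.4, -1.3]
width: 75.1
```

>>> {"name": "send_rows", "arguments": {"rows": [{"x":-2,"y":-3.6,"z":0,"roll":0,"claw":0.3},{"x":-4,"y":-7.2,"z":0,"roll":0,"claw":0.3},{"x":-6,"y":-10.8,"z":0,"roll":0,"claw":0.3},{"x":-7.9,"y":-14.4,"z":0,"roll":0,"claw":0.3},{"x":-9.5,"y":-17.5,"z":-1,"roll":0,"claw":0.3}]}}

```text
clock: 10.6
eef_pos: [432.2, -191.5, 138.7]
tool_rot: [3.138, 0.001, 1.439]
force: [0.7, -0.7, 0.0]
width: 59.8
```

>>> {"name": "send_rows", "arguments": {"rows": [{"x":0,"y":-1.7,"z":-2,"roll":0,"claw":0.3},{"x":0,"y":-1.7,"z":-4,"roll":0,"claw":0.3},{"x":0,"y":-1.7,"z":-4,"roll":0,"claw":0.3}]}}

```text
clock: 10.85
eef_pos: [430.8, -206.4, 95.2]
tool_rot: [-3.138, -0.001, 1.437]
force: [0.2, 0.7, -0.4]
width: 59.3
```

```bash
python3 look.py 44 629 21 12 pics/s5.png 2>/dev/null; python3 look.py 34 433 -206 0
```

```text
scene (array([628.6,  19.2]), 234, 0.77) z pct [64.3 79.9 81.6]
top (array([629.8,  20.3]), 189, 0.83) z pct [70.6 82.1 83.4]
10.95 [ 432.38342317 -205.34949208   97.18869117] [-1.79916603e+02 -5.48540618e-02  8.24965305e+01] [ 0.91642459 -0.13296501 -0.41174856] 59.95231706772962
scene (array([ 431.8, -206.2]), 84, 0.91) z pct [43.7 57.1 58.7]
top (array([ 433.9, -205.7]), 63, 0.86) z pct [51.3 58.9 61. ]
11.05 [ 433.45035652 -205.19236911   98.06739518] [ 1.79945207e+02 -5.23157677e-03  8.25841398e+01] [0.29535672 0.71112478 0.66490086] 59.61781688067766
```

View pics/s5.png

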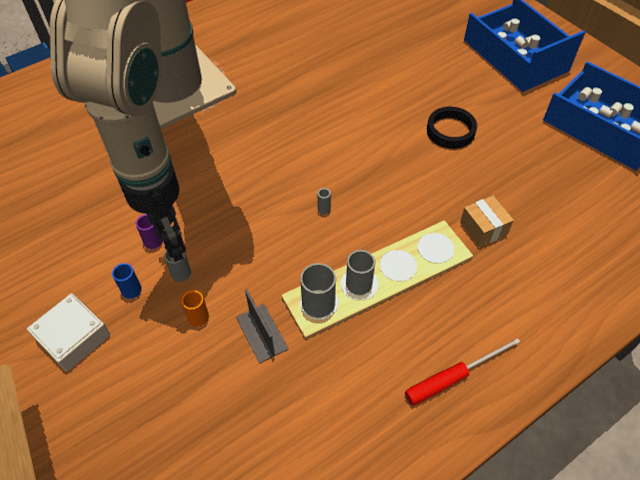

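The 44 stands on its mark at (360,272), within 2 mm. The gripper is over the grey 34 at (178,264), clear of the coloured ones. Descending.

>>> {"name": "send_rows", "arguments": {"rows": [{"x":0,"y":-0.1,"z":-2.5,"roll":0,"claw":0.3},{"x":0,"y":-0.1,"z":-5,"roll":0,"claw":0.3},{"x":0,"y":-0.1,"z":-7,"roll":0,"claw":0.3},{"x":0,"y":-0.1,"z":-7,"roll":0,"claw":0.3},{"x":0,"y":-0.1,"z":-7,"roll":0,"claw":1}]}}

```text
clock: 11.47
eef_pos: [433.0, -206.2, 27.7]
tool_rot: [-3.141, -0.0, 1.441]
force: [0.1, 0.9, 0.6]
width: 49.1
```

>>> {"name": "send_rows", "arguments": {"rows": [{"x":0,"y":0,"z":0,"roll":0,"claw":1},{"x":0,"y":0,"z":0,"roll":0,"claw":1},{"x":0,"y":0,"z":0,"roll":0,"claw":1},{"x":0,"y":0,"z":0,"roll":0,"claw":1},{"x":0,"y":0,"z":0,"roll":0,"claw":1}]}}

```text
clock: 11.88
eef_pos: [433.8, -206.9, 28.9]
tool_rot: [3.139, 0.0, 1.44]
force: [-0.6, 0.6, 7.7]
width: 32.0
```

>>> {"name": "send_rows", "arguments": {"rows": [{"x":0,"y":0,"z":0,"roll":0,"claw":1},{"x":0,"y":0,"z":0,"roll":0,"claw":1},{"x":0,"y":0,"z":0,"roll":0,"claw":1}]}}

```text
clock: 12.13
eef_pos: [433.8, -206.9, 28.9]
tool_rot: [3.139, 0.0, 1.44]
force: [-0.2, -0.2, 7.4]
width: 32.0
```

>>> {"name": "send_rows", "arguments": {"rows": [{"x":0,"y":0,"z":3,"roll":0,"claw":1},{"x":0,"y":0,"z":7,"roll":0,"claw":1},{"x":0,"y":2,"z":10,"roll":0,"claw":1},{"x":1,"y":6,"z":10,"roll":0,"claw":1},{"x":2.5,"y":9.8,"z":10,"roll":0,"claw":1}]}}

```text
clock: 12.55
eef_pos: [458.3, -108.9, 130.2]
tool_rot: [3.137, 0.0, 1.436]
force: [0.2, -0.1, -1.2]
width: 32.0
```

>>> {"name": "send_rows", "arguments": {"rows": [{"x":2,"y":3.5,"z":0,"roll":0,"claw":1},{"x":4,"y":7,"z":0,"roll":0,"claw":1},{"x":6,"y":10.5,"z":0,"roll":0,"claw":1},{"x":8,"y":14,"z":0,"roll":0,"claw":1},{"x":10,"y":17.5,"z":0,"roll":0,"claw":1}]}}

```text
clock: 12.97
eef_pos: [558.5, 68.7, 128.4]
tool_rot: [3.14, -0.0, 1.441]
force: [0.6, -1.2, -0.3]
width: 32.0
```

>>> {"name": "send_rows", "arguments": {"rows": [{"x":4,"y":2,"z":0,"roll":0,"claw":1},{"x":8,"y":2.8,"z":0,"roll":0,"claw":1},{"x":8,"y":2.8,"z":-3,"roll":0,"claw":1},{"x":8,"y":2.8,"z":-6.5,"roll":0,"claw":1},{"x":8,"y":2.8,"z":-6.5,"roll":0,"claw":1}]}}

```text
clock: 13.38
eef_pos: [633.6, 95.2, 57.0]
tool_rot: [-3.132, 0.002, 1.441]
force: [-1.5, 0.2, -0.7]
width: 31.6
```

```bash
python3 look.py 34 639 95 34 pics/s6.png 2>/dev/null
```

```text
scene (array([636.9,  91.1]), 133, 6.28) z pct [ 79.1  97.5 101.8]
top (array([623.2,  95.5]), 18, 1.43) z pct [73.3 88.7 90.8]
13.4833 [636.53616286  94.08903563  62.12960118] [-1.79848690e+02  5.20645966e-02  8.24894889e+01] [-0.09230417  0.67792285  0.88433204] 32.12344288566619
```

View pics/s6.png

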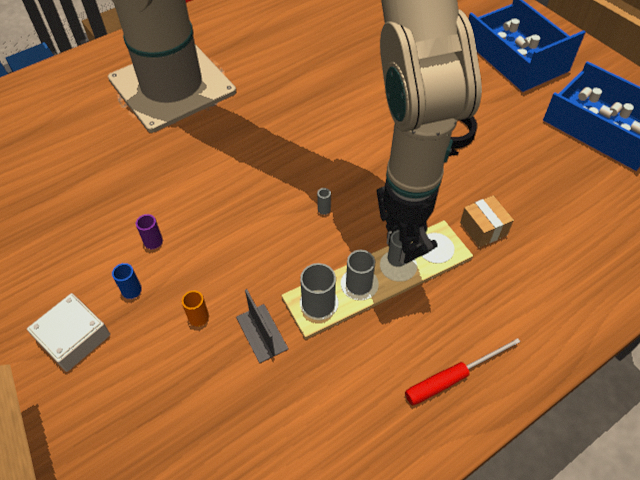

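The 34 hangs over the third mark at (399,258). Lowering.

>>> {"name": "send_rows", "arguments": {"rows": [{"x":0,"y":0,"z":-0.8,"roll":0,"claw":1},{"x":0,"y":0,"z":-1.5,"roll":0,"claw":1},{"x":0,"y":0,"z":-2,"roll":0,"claw":1},{"x":0,"y":0,"z":-2.2,"roll":0,"claw":1},{"x":0,"y":0,"z":-2.2,"roll":0,"claw":1}]}}

```text
clock: 13.9
eef_pos: [638.0, 94.3, 41.0]
tool_rot: [3.141, -0.001, 1.44]
force: [-0.1, -1.1, -0.3]
width: 32.2
```

```bash
python3 look.py 34 639 95 12 2>/dev/null
```

```text
scene (array([637.5,  92.5]), 130, 2.24) z pct [58.2 74.4 81.1]
top (array([624.5,  94.8]), 11, 1.34) z pct [49.6 68.8 78.1]
14.0 [638.00241852  94.30157993  40.97781038] [ 1.79964493e+02 -2.72283758e-02  8.25004455e+01] [-0.8538259  -0.74593863  3.26632939] 32.21293640817457
```

Contact at the expected height. Release, then on to the 24 at (464,68).

>>> {"name": "send_rows", "arguments": {"rows": [{"x":0,"y":0,"z":0,"roll":0,"claw":0.2},{"x":0,"y":0,"z":0,"roll":0,"claw":0.2},{"x":0,"y":0,"z":0,"roll":0,"claw":0.2},{"x":0,"y":0,"z":0,"roll":0,"claw":0.2},{"x":0,"y":0,"z":2,"roll":0,"claw":0.2}]}}

```text
clock: 14.42
eef_pos: [635.0, 94.4, 57.1]
tool_rot: [-3.135, 0.001, 1.44]
force: [-0.1, 0.6, 0.6]
width: 68.5
```

>>> {"name": "send_rows", "arguments": {"rows": [{"x":0,"y":0,"z":4,"roll":0,"claw":0.2},{"x":0,"y":0,"z":7,"roll":0,"claw":0.2},{"x":-4,"y":-0.6,"z":7,"roll":0,"claw":0.2},{"x":-8,"y":-1.2,"z":7,"roll":0,"claw":0.2},{"x":-12,"y":-1.8,"z":7,"roll":0,"claw":0.3}]}}

```text
clock: 14.83
eef_pos: [516.8, 76.0, 130.9]
tool_rot: [3.14, -0.0, 1.441]
force: [0.8, 0.4, -0.4]
width: 60.1
```

>>> {"name": "send_rows", "arguments": {"rows": [{"x":-4,"y":-0.6,"z":0,"roll":0,"claw":0.3},{"x":-5.4,"y":-0.8,"z":-3,"roll":0,"claw":0.3},{"x":-5.4,"y":-0.8,"z":-4,"roll":0,"claw":0.3},{"x":-5.4,"y":-0.8,"z":-4,"roll":0,"claw":0.3},{"x":-5.4,"y":-0.8,"z":-4,"roll":0,"claw":0.3}]}}

```text
clock: 15.25
eef_pos: [464.3, 68.1, 90.4]
tool_rot: [3.141, 0.0, 1.44]
force: [0.0, -0.2, 0.0]
width: 60.0
```

```bash
python3 look.py 34 639 95 12 pics/s7.png 2>/dev/null; python3 look.py 24 464 68 0
```

```text
scene (array([638.4,  93.2]), 163, 0.74) z pct [56.8 69.7 71.5]
top (array([639.7,  93.9]), 146, 0.67) z pct [62.  72.1 73.6]
15.35 [465.27912309  68.18399232  90.90134247] [ 1.79876614e+02 -1.06903306e-02  8.25066147e+01] [ 0.90845478  0.60047599 -0.61972644] 60.13982052985166
scene (array([463. ,  68.1]), 81, 0.94) z pct [37.7 47.5 49.7]
top (array([464.,  68.]), 0, nan) z pct nan
15.45 [465.07478237  68.29712896  90.90680111] [ 1.79883591e+02 -1.49417005e-02  8.25179821e+01] [ 0.33098496 -0.28082729 -0.06074305] 59.81495048163306
  return _methods._mean(a, axis=axis, dtype=dtype,
  ret = ret.dtype.type(ret / rcount)
  return np.nanmean(a, axis, out=out, keepdims=keepdims)
```

View pics/s7.png

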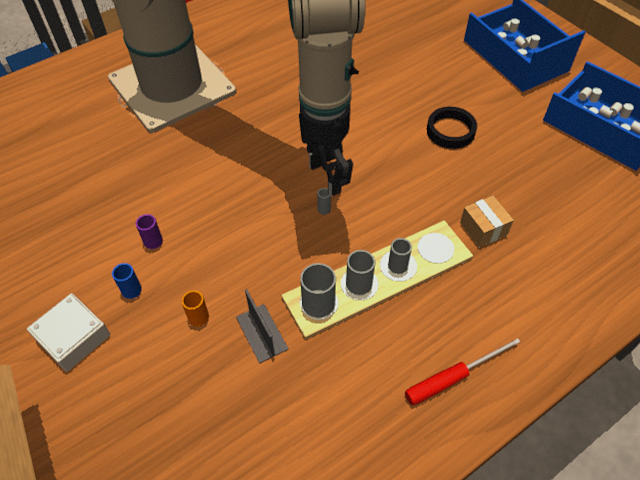

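The 34 stands on its mark at (399,255). The gripper is over the 24 at (324,201).

>>> {"name": "send_rows", "arguments": {"rows": [{"x":0,"y":0,"z":-2.5,"roll":0,"claw":0.3},{"x":0,"y":0,"z":-5,"roll":0,"claw":0.3},{"x":0,"y":0,"z":-6.8,"roll":0,"claw":0.3},{"x":0,"y":0,"z":-6.8,"roll":0,"claw":0.3},{"x":0,"y":0,"z":-6.8,"roll":0,"claw":1}]}}

```text
clock: 15.87
eef_pos: [463.9, 68.0, 22.2]
tool_rot: [-3.141, 0.0, 1.439]
force: [0.6, 0.3, 0.4]
width: 48.8
```

>>> {"name": "send_rows", "arguments": {"rows": [{"x":0,"y":0,"z":0,"roll":0,"claw":1},{"x":0,"y":0,"z":0,"roll":0,"claw":1},{"x":0,"y":0,"z":0,"roll":0,"claw":1},{"x":0,"y":0,"z":0,"roll":0,"claw":1},{"x":0,"y":0,"z":0,"roll":0,"claw":1}]}}

```text
clock: 16.28
eef_pos: [464.7, 68.3, 23.6]
tool_rot: [3.139, -0.001, 1.44]
force: [-0.5, 0.4, 6.9]
width: 21.8
```

>>> {"name": "send_rows", "arguments": {"rows": [{"x":0,"y":0,"z":0,"roll":0,"claw":1},{"x":0,"y":0,"z":0,"roll":0,"claw":1},{"x":0,"y":0,"z":0,"roll":0,"claw":1}]}}

```text
clock: 16.53
eef_pos: [464.8, 68.3, 23.6]
tool_rot: [3.139, -0.001, 1.44]
force: [-0.2, -0.4, 7.3]
width: 22.2
```

>>> {"name": "send_rows", "arguments": {"rows": [{"x":0,"y":0,"z":3,"roll":0,"claw":1},{"x":0,"y":1,"z":6.5,"roll":0,"claw":1},{"x":1,"y":4,"z":9,"roll":0,"claw":1},{"x":3,"y":7.5,"z":9,"roll":0,"claw":1},{"x":6,"y":10.2,"z":9,"roll":0,"claw":1}]}}

```text
clock: 16.95
eef_pos: [522.8, 173.9, 114.8]
tool_rot: [-3.142, -0.003, 1.442]
force: [0.9, 0.2, -0.5]
width: 22.2
```

>>> {"name": "send_rows", "arguments": {"rows": [{"x":4,"y":0,"z":0,"roll":0,"claw":1},{"x":8,"y":0,"z":0,"roll":0,"claw":1},{"x":12.4,"y":0,"z":-1,"roll":0,"claw":1},{"x":12.4,"y":0,"z":-4,"roll":0,"claw":1},{"x":12.4,"y":0,"z":-6,"roll":0,"claw":1}]}}

```text
clock: 17.37
eef_pos: [650.6, 170.0, 51.7]
tool_rot: [3.138, 0.0, 1.44]
force: [-0.7, 0.5, -0.5]
width: 22.0
```

>>> {"name": "send_rows", "arguments": {"rows": [{"x":0,"y":0,"z":0,"roll":0,"claw":1},{"x":0,"y":0,"z":0,"roll":0,"claw":1}]}}

```text
clock: 17.53
eef_pos: [646.6, 170.3, 51.8]
tool_rot: [-3.139, 0.001, 1.44]
force: [0.2, 0.5, -0.7]
width: 22.1
```

```bash
python3 look.py 24 648 170 28 pics/s8.png 2>/dev/null
```

```text
scene (array([645.9, 167.8]), 124, 2.8) z pct [67.  79.3 86.7]
top (array([641.3, 169.8]), 23, 1.47) z pct [60.1 76.5 80. ]
17.6333 [648.35035527 170.39630295  54.01661634] [ 1.79891072e+02 -2.70794210e-02  8.25135262e+01] [ 1.33734359  0.41317194 -0.28087533] 22.160540051058536
```

View pics/s8.png

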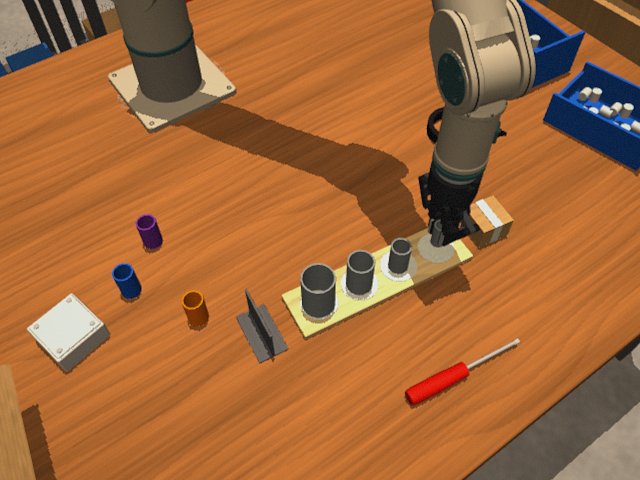

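The 24 hangs over the last mark at (437,245), and the carton is clear. Lowering and releasing.

>>> {"name": "send_rows", "arguments": {"rows": [{"x":0,"y":0,"z":-0.7,"roll":0,"claw":1},{"x":0,"y":0,"z":-1.3,"roll":0,"claw":1},{"x":0,"y":0,"z":-1.6,"roll":0,"claw":1},{"x":0,"y":0,"z":-1.8,"roll":0,"claw":1},{"x":0,"y":0,"z":-1.8,"roll":0,"claw":1}]}}

```text
clock: 18.05
eef_pos: [647.5, 170.6, 35.6]
tool_rot: [-3.141, -0.001, 1.44]
force: [-2.9, 0.6, 9.0]
width: 21.9
```

>>> {"name": "send_rows", "arguments": {"rows": [{"x":0,"y":0,"z":0,"roll":0,"claw":1},{"x":0,"y":0,"z":0,"roll":0,"claw":1}]}}

```text
clock: 18.22
eef_pos: [647.5, 170.6, 35.6]
tool_rot: [-3.141, -0.001, 1.44]
force: [-2.9, 0.2, 9.2]
width: 22.0
```

>>> {"name": "send_rows", "arguments": {"rows": [{"x":0,"y":0,"z":0.1,"roll":0,"claw":0.3},{"x":0,"y":0,"z":0.1,"roll":0,"claw":0.3},{"x":0,"y":0,"z":0.1,"roll":0,"claw":0.3},{"x":0,"y":0,"z":0.1,"roll":0,"claw":0.3},{"x":0,"y":0,"z":2,"roll":0,"claw":0.3}]}}

```text
clock: 18.63
eef_pos: [645.0, 170.1, 50.9]
tool_rot: [-3.135, 0.002, 1.44]
force: [-1.1, 0.1, -0.3]
width: 60.1
```

>>> {"name": "send_rows", "arguments": {"rows": [{"x":0,"y":0,"z":4,"roll":0,"claw":0.3},{"x":0,"y":0,"z":8,"roll":0,"claw":0.3},{"x":-3,"y":0,"z":9,"roll":0,"claw":0.3},{"x":-7,"y":0,"z":9,"roll":0,"claw":0.3},{"x":-11,"y":0,"z":9,"roll":0,"claw":0.3}]}}

```text
clock: 19.05
eef_pos: [537.7, 169.9, 145.3]
tool_rot: [3.139, -0.001, 1.44]
force: [0.3, 0.5, -0.6]
width: 60.1
```

>>> {"name": "send_rows", "arguments": {"rows": [{"x":-4,"y":0,"z":0,"roll":0,"claw":0.3},{"x":-7,"y":0,"z":0,"roll":0,"claw":0.3},{"x":-7,"y":0,"z":0,"roll":0,"claw":0.3},{"x":-7,"y":0,"z":0,"roll":0,"claw":0.3}]}}

```text
clock: 19.38
eef_pos: [466.5, 170.7, 144.5]
tool_rot: [-3.141, -0.001, 1.441]
force: [1.1, 0.9, 0.8]
width: 59.7
```

```bash
python3 look.py 24 648 170 12 pics/s9.png 2>/dev/null;python3 look.py 34 639 95 12;python3 look.py 44 629 21 12;python3 look.py 54 619 -54 12; python3 -c "
from h import *
for c in('top','scene'):
  ctrl.get_image(c)
  r=ctrl.place_of(c,'carton')[0];print(r,ray(c,r['uv'],0).round())"
```

```text
scene (array([648. , 169.6]), 104, 0.76) z pct [50.4 60.4 61.8]
top (array([649.5, 170.5]), 102, 0.8) z pct [54.4 61.9 64. ]
19.4833 [469.4859307  170.44835745 144.66934294] [ 1.79859361e+02 -2.92171723e-02  8.25085222e+01] [ 0.67585272  0.79556205 -0.26932758] 60.1357109349924
scene (array([638.5,  93. ]), 166, 0.99) z pct [57.1 70.  72. ]
top (array([639.7,  93.8]), 144, 0.89) z pct [62.5 71.7 73.5]
19.5833 [469.63582304 170.16221109 144.41332022] [ 1.79878968e+02 -3.89637152e-03  8.24856049e+01] [-0.00873538  0.2019027   0.43758546] 59.7999552687953
scene (array([628.5,  19.3]), 228, 0.79) z pct [64.5 79.5 81.5]
top (array([629.8,  20.4]), 195, 0.82) z pct [70.2 81.9 83.9]
19.6833 [469.05844189 170.01053926 144.22179115] [1.79933882e+02 1.29822692e-02 8.24759119e+01] [-0.06876317 -0.04522735  0.5019651 ] 59.588828226347275
scene (array([619.4, -55.6]), 294, 0.82) z pct [71.4 89.5 91.4]
top (array([620.4, -54.6]), 238, 0.77) z pct [78.2 91.3 93.2]
19.7833 [468.49441951 169.99803291 144.1393458 ] [1.79973496e+02 1.82240075e-02 8.24803861e+01] [ 0.88434041 -0.60644718  0.51129348] 59.8796681002296
{'uv': [149.6, 169.7], 'confidence': 0.98} [662. 274.   0.]
{'uv': [484.4, 228.7], 'confidence': 0.77} [662. 273.   0.]
```

View pics/s9.png

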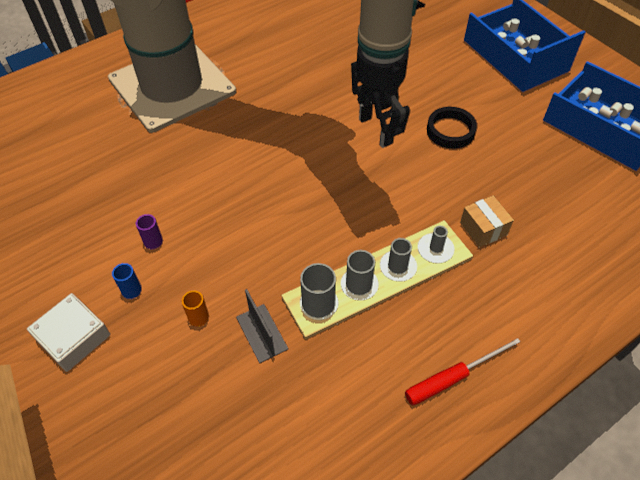

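The four couplings stand in order on the marks at (318,290), (360,272), (399,256) and (438,240). The carton is in place and the gripper is clear, so I'll hand in.

```bash
python3 -c "
from cell import ctrl
print(ctrl.finish_job())"
```

```text
the job is handed in; nothing more can be done
None
```

All four grey couplings stand upright on the plywood strip, in size order. The 54 mm one is on the mark beside the end stop, then the 44 and 34, and the 24 mm one is beside the carton. I handed the job in at about 20 s of the 104 s allowed; the hand-in gave no verdict.

- **Positions:** in the last look, circle fits to the rims put every coupling within about 3 mm of its mark in both cameras; the limit is 12 mm. Rim heights matched couplings standing level on the strip.
- **Carton and gripper:** the carton shows no movement beyond measurement noise (about 3 mm). The gripper is open and well clear of everything. The largest force reading I saw was about 10 N.
- **Disagreements:** the two cameras differ by 1–3 mm in x, in line with the stated calibration error. While the gripper hid the couplings, the top-camera fits were unusable, so I ignored them. They agreed again once the gripper was clear.

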